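Make up the two burner kits

ROBOT

A 7-joint arm with a two-finger parallel gripper is mounted at the origin on the work surface. World frame = base frame: x ahead of the robot, y to its left, z up, the work surface at z = 0. Lengths are in m, angles in rad, forces in N, time in s.
With the tool pointing down it reaches from about 0.4 to 0.85 m from the base axis. Payload 10.4 kg.
Tool frame: the origin (TCP) lies at the very end of the fingers, on their centre line; the grasp point (between the pads) lies r.tcp_to_grasp behind it (r.tcp_to_grasp is the distance from the TCP to the grasp point, in m); z points along the fingers, y is the line along which they close (so a half turn about z gives the same grasp; the last joint's range is limited). The gripper opens to 87 mm and grips with 3 to 60 N. Pads are 19 mm wide; open, the fingers measure 117 mm over their backs; the gripper's body (75 mm by 190 mm) begins 51 mm behind the grasp point.
Start: joints at [-1.273, 0.332, -0.065, 1.46, 0.022, 1.35, -0.088], TCP at [0.197, 0.593, 0.223] pointing down, gripper open.
Joint ranges: [-2.6, 2.6], [-0.5, 2.12], [-1.47, 1.34], [0.16, 2.42], [-1.27, 4.41], [0.06, 2.06], [-2.6, 2.6]. Speed limits (rad/s): [2.22, 2.22, 2.79, 2.79, 3.14, 3.14, 3.14].

INTERFACE

Orientations are given as a unit quaternion [x, y, z, w].
In Python, from bench import monitor, cams, ticket, r gives the robot as it stands.
- The arm moves only by the shell command python3 -m crank 'ROWS' [OPENING] [FORCE]. ROWS is a JSON object whose one key "steps" holds a list of rows, each a list of 2 entries, a list of its own where there are three numbers: the shift along the world's x, y, z in units of 25 mm (1.0 is 25 mm), then the turn, a rotation vector about the world's x, y, z in units of 5 degrees (1.0 is 5 degrees). In form: {"steps": [[[x, y, z], [ax, ay, az]], ...]}. A call has 1 to 10 rows; each row shifts and turns the commanded pose from where the row before left it; what a row does not reach is not made up. A row lasts 1/12 s, in which the tool goes at most 41.7 mm and 7.16 degrees, less where a joint would pass 70% of its speed; a pose out of reach is approached as far as the arm can. A call is refused whole if a number of a shift passes 1 or a number of a turn 1, either way. A call with a gripper value outside its range is refused whole. OPENING is the finger opening in mm, from 0 to 87, set as the call begins (- or left out, the last holds). The fingers move at their own pace and stop on an object; FORCE is the grip in N (left out, the last holds). Time passes only in rows, so rows that do not move let the fingers close. It gives the time, the measured TCP pose, the force, the opening and the grip force at its end, in the units of the state.
- monitor.read_state(): the state, without advancing time (a new reading comes with each control period).
- cams.camera(name): name is "scene" or "top" or "wrist"; returns a dict with "pixels" (384x512x3 uint8, blue, green, red), "z_map" (384x512 float32, m along the optical axis (not along the pixel's ray), 0 where there is no reading), "vfov" (degrees; the focal length in pixels is half the picture's height over the tangent of half this angle, whatever the lens; pixels are square), "cx", "cy" (the principal point, pixels), "T" (4x4, takes a point from camera to world coordinates). Camera axes: x right, y up, looking along -z (the intrinsics and any distortion apply to the point x, -y, -z); pixel columns grow to the right and rows downward; lengths in m; the calibration is good to about 2 mm. A picture is of the moment at which its call begins.
- ticket.close_job(): hands the job in; it is judged then, once.
The state is a dict: "time": time; "joint_positions": joint angles; "joint_vel": joint speeds; "joint_torque": joint torques, N m; "ee_pos": TCP position; "eef_rot": TCP orientation; "ft_force": force on the tool from outside, world axes, zero at the start; "torque": the same for the moment, N m; "width": finger opening in m; "grip_force": force on a finger pad.
Only numpy, scipy, OpenCV 4.12 (cv2) and the standard library are available. Lean on these libraries where they do the work, as an engineer would, in place of code of your own. Each camera call takes 0.05 s, during which the arm holds its last target. There are 200 camera calls.

TASK

Make up the two burner kits from the stock on the cardboard: in the large tray the large burner's head and cap and the gas tap, in the small tray the small burner's head and cap. Each head stands upright inside the ring of the ringed pocket, each cap lies flat, dome up, in the tray's plain pocket (in the large tray the wide plain one), and the gas tap lies flat, as it lies now, in the narrow pocket. Set the parts down without dropping them, and leave the ring cap, the control knob and the air screwdriver where they are.

Things in the scene. Friction and masses are not known exactly. Their poses are not given: they have to be found in the camera images.
- large_head: Large burner head: bare aluminium, round; a narrower foot 44 mm in diameter and 15 mm high carries a crown 64 mm in diameter with flame slots all round its rim and a dark bore in the middle of its top; 36 mm high in all. Stands upright on its foot on the bench. Origin: centre of its underside, z up. 0.13 to 0.23 kg.
- small_head: Small burner head: the same in small: foot 30 mm in diameter and 13 mm high, slotted aluminium crown 44 mm in diameter, 31 mm high in all. Origin: centre of its underside, z up. 0.06 to 0.11 kg.
- large_cap: Large burner cap: plain solid disc of black enamelled steel, 66 mm in diameter, 16 mm high, slightly domed on top; its upright rim runs from 3 mm to 12 mm above its underside, below it a recessed foot 51 mm in diameter. Lies flat, dome up. Origin: centre of its underside, z up. 0.13 to 0.23 kg.
- small_cap: Small burner cap: the same in small, a black disc 46 mm in diameter, 14 mm high; upright rim from 3 mm to 10 mm above its underside, recessed foot 36 mm in diameter. Origin: centre of its underside, z up. 0.05 to 0.10 kg.
- gas_tap: Gas tap lying flat: aluminium block 44 mm long (its x), 24 wide (y), 28 high; at +x a thin steel flange 34 mm wide, then a brass spindle ending 43 mm from the origin; at -x a brass nut ending 34 mm from it; on top a small brass screw head 2 mm proud. Origin: centre of the block's underside, z up. Grip it across the block. 0.10 to 0.19 kg.
- large_tray: Blue plastic tray, fixed. Pale floor 3 mm thick, outer rim 14 high with 5 mm lip outside, cross walls 3 thick, 10 high (from bench). Origin: centre of underside; x along the pocket row. 240 x 136 mm; pockets 130 long (along y): narrow plain 60 wide, middle x = -87; wide plain 84 wide, x = -12; ringed 84 wide, x = +75, with a round ring (62 inside, 3 thick, 5 high) on its floor at y = 0.
- small_tray: Blue plastic tray, fixed. Pale floor 3 mm thick, outer rim 14 high with 5 mm lip outside, cross walls 3 thick, 10 high (from bench). Origin: centre of underside; x along the pocket row. 149 x 116 mm; two pockets 110 long (along y), 70 wide: ringed one, middle x = -36.5, with a round ring (48 inside, 3 thick, 5 high) on its floor at y = 0; plain one, x = +36.5.
- ring_cap: Bystander among the stock: flat black enamelled ring with an open middle, 86 mm outside, 48 mm inside, 10 mm high (the outer cap of another burner). Loose. Origin: centre of its underside.
- control_knob: Bystander among the stock: black plastic control knob, 42 mm in diameter with a raised finger bar 36 by 10 mm on top, 25 mm high. Loose. Origin: centre of its underside.
- air_driver: Bystander at the far edge of the work: straight air screwdriver lying on the bench, black body 130 mm long and 36 mm thick, steel nose and bit to +x, 280 mm long in all, about 43 mm high. Loose, 0.55 kg. Origin: under the middle of the body.
Not all that is in view belongs to the job. What is shaped like the small_head but pink or turquoise is not meant. What is shaped like the small_cap but pink is not meant.

How it is judged:
By the outcome, as a careful person would: the job done as asked, in the order asked, and still so for the second after the job is handed in, with the robot touching nothing.
It also fails if it takes over 106 s, if anything falls off the work surface, if the arm or the gripper's body presses on something with over 40 N, if the wrist force passes 120 N, or if a joint passes its speed limit or range.

## Working session

There is one attempt and no reset: what is moved stays moved. The work goes in short steps, Python scripts to look and compute and a shell command to move; the robot and the scene stay as the last step left them, time stands still between calls to the robot, and variables do not carry over. Pictures are saved under pics/ and viewed, at most 14 in all, crops included, and the job is handed in when it is done.

```bash
ls; mkdir -p pics; cat > h.py <<'E'
import numpy as np, cv2
from bench import monitor, cams, ticket, r
def shot(name,fn):
    c=cams.camera(name); cv2.imwrite('pics/'+fn,c['pixels']); np.savez('pics/'+fn[:-4]+'.npz',**{k:c[k] for k in c}); return c
E
python3 - <<'E'
from h import *
for n in ('scene','top'):
    c=shot(n,n+'0.png'); print(n,[(k,c[k]) for k in c if k not in('pixels','z_map')])
print(monitor.read_state(), r.tcp_to_grasp)
E
```

```text
pics
scene [('vfov', 53.730473131406974), ('cx', 254.64846373156203), ('cy', 191.0188161982871), ('T', array([[ 0.10669027, -0.74651131,  0.65676331,  1.11636036],
       [ 0.99418624,  0.07044659, -0.08143088, -0.06497166],
       [ 0.01452234,  0.66163293,  0.74968724,  0.68393245],
       [ 0.        ,  0.        ,  0.        ,  1.        ]]))]
top [('vfov', 51.18966767836697), ('cx', 246.73806434332297), ('cy', 188.37033744593003), ('T', array([[-0.01382441,  0.99549086, -0.0938447 ,  0.47430502],
       [-0.99982182, -0.01496873, -0.01150076, -0.01045864],
       [-0.01285364,  0.09366898,  0.99552042,  0.99815402],
       [ 0.        ,  0.        ,  0.        ,  1.        ]]))]
{'time': 0.1, 'joint_positions': array([-1.27259055,  0.33281969, -0.0647062 ,  1.46084744,  0.02159386,
        1.34989298, -0.08850197]), 'joint_vel': array([-0.00047672, -0.00166715, -0.0006024 , -0.00303616, -0.00202389,
        0.00051859, -0.00075969]), 'joint_torque': array([ 7.46316691e-04, -6.24542570e+01,  2.39060837e-02, -3.90721142e+01,
       -6.16280548e-02,  3.64102155e-02,  5.12208226e-05]), 'ee_pos': array([0.19697191, 0.59279046, 0.22183135]), 'eef_rot': array([ 1.59705270e-01,  9.87164536e-01, -6.31412561e-04, -7.75118050e-05]), 'ft_force': array([-0.12152154,  0.2815941 ,  1.1488255 ]), 'torque': array([-0.02055042,  0.01776758,  0.00444935]), 'grip_force': 0.0, 'width': 0.08696026159606472} 0.0187
```

View pics/top0.png

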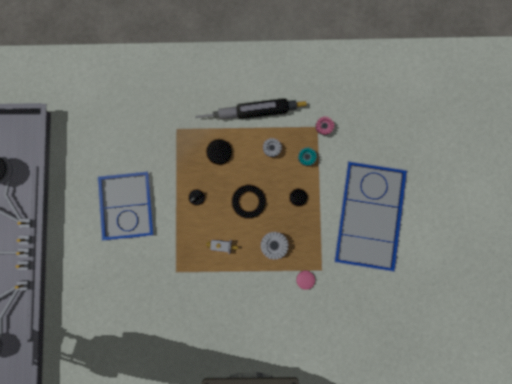

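View pics/scene0.png

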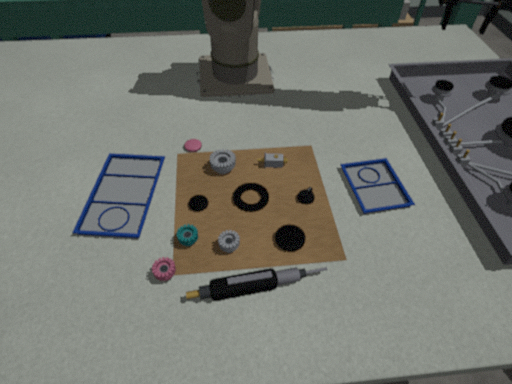

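Top view: small tray (127,206) with its ring at (128,220), large tray (371,216) with its ring at (375,186), large cap (219,152), small head (273,148), small cap (299,198), tap (222,246), large head (275,245). Decoys and bystanders are the pink and turquoise parts, the knob (197,198), the ring cap (249,201) and the driver. In the scene view the same parts are at: large cap (290,237), small head (228,241), small cap (198,203), tap (274,160), large head (222,161), rings (114,218) and (369,175).

```bash
cat >> h.py <<'E'
def load(fn): return dict(np.load('pics/'+fn+'.npz'))
def ray(c,u,v):
    f=192/np.tan(np.radians(float(c['vfov']))/2); T=c['T']
    d=np.stack([(np.asarray(u,float)-c['cx'])/f,-(np.asarray(v,float)-c['cy'])/f,-np.ones_like(np.asarray(u,float))],-1)
    return T[:3,3], d@T[:3,:3].T
def onplane(c,u,v,z):
    o,d=ray(c,u,v); return o+d*((z-o[2])/d[...,2])[...,None]
def tri(c1,p1,c2,p2):
    A=[];b=[]
    for c,p in((c1,p1),(c2,p2)):
        o,d=ray(c,*p); d=d/np.linalg.norm(d); P=np.eye(3)-np.outer(d,d); A.append(P);b.append(P@o)
    x=np.linalg.lstsq(np.vstack(A),np.hstack(b),rcond=None)[0]
    return x,np.linalg.norm(np.vstack(A)@x-np.hstack(b))
def cloud(c):
    v,u=np.mgrid[:384,:512]; o,d=ray(c,u,v); return o+d*c['z_map'][...,None]
def blob(c,kind,near,R=22):
    h,s,v=cv2.split(cv2.cvtColor(c['pixels'],cv2.COLOR_BGR2HSV))
    m={'dark':v<60,'grey':(s<70)&(v>70),'blue':(h>100)&(h<130)&(s>110)}[kind].astype(np.uint8)
    w=np.zeros_like(m); cv2.circle(w,tuple(near),R,1,-1); m=cv2.morphologyEx(m&w,cv2.MORPH_OPEN,np.ones((2,2)))
    n,l,st,ce=cv2.connectedComponentsWithStats(m); i=1+np.argmax(st[1:,4]); return l==i, ce[i], st[i]
E
python3 - <<'E'
from h import *
t,s=load('top0'),load('scene0'); ct=cloud(t)
O={'large_cap':('dark',(219,152),(290,237)),'small_cap':('dark',(299,198),(198,203)),'small_head':('grey',(273,148),(228,241)),'large_head':('grey',(275,245),(222,161)),'tap':('grey',(222,246),(274,160))}
for k,(m,a,b) in O.items():
    M,p,st=blob(t,m,a); M2,q,s2=blob(s,m,b)
    x,e=tri(t,p,s,q); Z=ct[M]; zt=np.percentile(Z[:,2],[10,50,90])
    print(k,p.round(1),st[2:],q.round(1),s2[2:],'tri',x.round(4),round(e,4),'depthz',zt.round(4),'xy',onplane(t,*p,zt[1]).round(4))
for n,c in(('t',t),('s',s)):
  for k,near in (('small',(127,206) if n=='t' else (375,186)),('large',(371,216) if n=='t' else (120,195))):
    h,sa,v=cv2.split(cv2.cvtColor(c['pixels'],cv2.COLOR_BGR2HSV)); m=((h>100)&(h<130)&(sa>110)).astype(np.uint8)
    w=np.zeros_like(m); cv2.circle(w,near,75 if k=='large' else 48,1,-1); m&=w
    cs,hi=cv2.findContours(m,cv2.RETR_CCOMP,cv2.CHAIN_APPROX_NONE)
    o=max(cs,key=cv2.contourArea); P=onplane(c,o[:,0,0],o[:,0,1],.014)[:,:2].astype(np.float32)
    print(n,k,'outer',cv2.minAreaRect(P))
    print(np.median(cloud(c)[m>0][:,2]).round(4))
    for q,hh in zip(cs,hi[0]):
        if 60<cv2.contourArea(q)<5000:
            Q=onplane(c,q[:,0,0],q[:,0,1],.006)[:,:2].astype(np.float32); 
            (a,b),rr=cv2.minEnclosingCircle(Q); print('  hole' if hh[3]>=0 else '  out',cv2.contourArea(q),np.round([a,b,rr],4), Q.mean(0).round(4), cv2.fitEllipse(q)[0])
E
```

```text
large_cap [220.5 152.6] [ 26  26 525] [290.2 238.9] [ 31  27 661] tri [ 0.6608  0.069  -0.0018] 0.0038 depthz [0.0054 0.0149 0.0173] xy [0.6573 0.065  0.0149]
small_cap [299.4 198.1] [ 18  17 250] [198.7 203.9] [ 20  17 259] tri [ 0.5424 -0.1275 -0.0024] 0.0035 depthz [0.0029 0.0126 0.0153] xy [ 0.5413 -0.1283  0.0126]
small_head [272.9 147.9] [ 19  19 268] [229.9 240.5] [ 22  21 336] tri [ 0.6664 -0.0622  0.0195] 0.0043 depthz [0.0014 0.0252 0.0322] xy [ 0.6651 -0.0649  0.0252]
large_head [275.1 246.2] [ 29  28 588] [223.1 154.5] [ 37  31 719] tri [ 0.4263 -0.0622  0.0414] 0.0034 depthz [0.0019 0.0299 0.0372] xy [ 0.4256 -0.0653  0.0299]
tap [221.6 246.7] [ 21  14 217] [274.  144.8] [ 34  10 244] tri [0.4283 0.0629 0.0647] 0.0037 depthz [0.0028 0.0273 0.0295] xy [0.4261 0.0632 0.0273]
t small outer ((0.5286259651184082, 0.3007514476776123), (0.15510866045951843, 0.12448780238628387), 4.686659336090088)
0.0137
  out 3020.0 [0.5289 0.3036 0.0976] [0.5281 0.3039] (125.16996002197266, 206.2670440673828)
  hole 2726.5 [0.5312 0.3024 0.0901] [0.5304 0.3031] (125.40055847167969, 205.341659
[... 356 characters left out ...]

  hole 981.0 [0.5652 0.3062 0.0621] [0.5653 0.3052] (380.8006286621094, 195.84698486328125)
  hole 900.5 [0.4934 0.3004 0.064 ] [0.4937 0.2999] (369.1705627441406, 174.37545776367188)
s large outer ((0.501326858997345, -0.3008657693862915), (0.14349059760570526, 0.2506777048110962), 80.29955291748047)
0.0116
  out 4891.0 [ 0.4947 -0.3049  0.1433] [ 0.5028 -0.305 ] (120.0982437133789, 196.9882354736328)
  hole 1691.0 [ 0.571  -0.3152  0.0753] [ 0.575  -0.3164] (113.57511901855469, 217.1878662109375)
  hole 1457.0 [ 0.4852 -0.3011  0.0759] [ 0.4865 -0.3003] (124.05896759033203, 189.1710968017578)
  hole 909.0 [ 0.4111 -0.2872  0.0695] [ 0.4118 -0.2872] (132.96969604492188, 166.53128051757812)
```

```bash
python3 -m crank '{"steps":[[[1,-1,0],[0,0,0.9]],[[1,-1,0],[0,0,0.9]],[[1,-1,0],[0,0,0]],[[1,-1,0],[0,0,0]],[[1,-1,0],[0,0,0]],[[1,-1,0],[0,0,0]],[[1,-1,0],[0,0,0]],[[1,-1,0],[0,0,0]],[[1,-1,0],[0,0,0]],[[1,-1,0],[0,0,0]]]}' 87 20
python3 -m crank '{"steps":[[[0.8,-1,0.5],[0,0,0]],[[0,-1,0.5],[0,0,0]],[[0,0,0],[0,0,0]],[[0,0,0],[0,0,0]]]}'
python3 - <<'E'
from h import *
c=shot('wrist','w1.png'); print(c['vfov'],c['cx'],c['cy'],c['T'])
E
```

```text
time: 0.93
ee_pos: [0.4479, 0.3416, 0.2224]
eef_rot: [0.082, 0.997, -0.0, -0.0]
ft_force: [0.6, 0.5, -0.1]
width: 0.0869
grip_force: 0.0
time: 1.27
ee_pos: [0.4678, 0.292, 0.2481]
eef_rot: [0.083, 0.997, 0.0, 0.0]
ft_force: [-0.0, 1.2, 1.6]
width: 0.0869
grip_force: 0.0
66.15411362828318 255.41503236240507 193.09159178578636 [[ 1.65294229e-01 -9.41286415e-01 -2.94376804e-01  3.85714030e-01]
 [ 9.86244160e-01  1.57918088e-01  4.88296544e-02  3.06763544e-01]
 [ 5.24731633e-04 -2.98398664e-01  9.54441178e-01  4.10797223e-01]
 [ 0.00000000e+00  0.00000000e+00  0.00000000e+00  1.00000000e+00]]
```

View pics/w1.png

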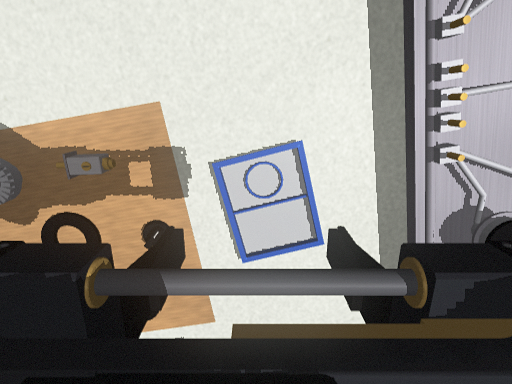

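The wrist view shows the small tray whole (ring 263,180; plain pocket 275,222) and the tap at (88,165). Next I go over the large head.

```bash
python3 -m crank '{"steps":[[[0,-1,0],[0,0,0]],[[0,-1,0],[0,0,0]],[[0,-1,0],[0,0,0]],[[0,-1,0],[0,0,0]],[[0,-1,0],[0,0,0]],[[0,-1,0],[0,0,0]],[[0,-1,0],[0,0,0]],[[0,-1,0],[0,0,0]],[[0,-1,0],[0,0,0]],[[0,-1,0],[0,0,0]]]}'
python3 -m crank '{"steps":[[[0,-1,0],[0,0,0]],[[0,-1,0],[0,0,0]],[[0,-1,0],[0,0,0]],[[0,-1,0],[0,0,0]],[[0,0,0],[0,0,0]],[[0,0,0],[0,0,0]]]}'
python3 - <<'E'
from h import *
shot('wrist','w2.png')
E
```

```text
time: 2.15
ee_pos: [0.4666, 0.0436, 0.247]
eef_rot: [0.08, 0.997, -0.0, -0.0]
ft_force: [1.1, -0.1, 0.3]
width: 0.0871
grip_force: 0.0
time: 2.65
ee_pos: [0.467, -0.0566, 0.2471]
eef_rot: [0.082, 0.997, 0.0, -0.0]
ft_force: [-0.2, 1.1, 0.4]
width: 0.0869
grip_force: 0.0
```

View pics/w2.png

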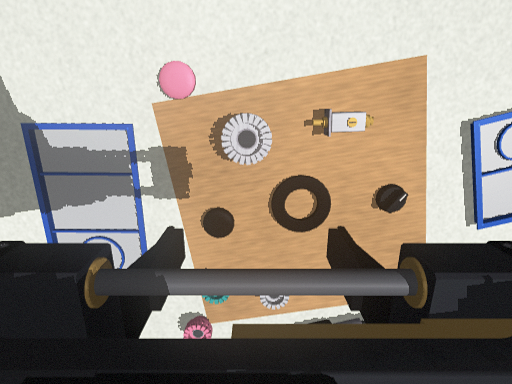

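Wrist view 2: large head at (246,139) with its bore, tap block at (349,122) with flange and spindle to the left, small cap (218,222), ring cap (300,203), knob (390,199).

```bash
python3 - <<'E'
from h import *
w1,w2,t=load('w1'),load('w2'),load('top0'); C=cloud(w2)
h,s,v=cv2.split(cv2.cvtColor(w2['pixels'],cv2.COLOR_BGR2HSV))
def comp(c,cond,near,R):
    m=cond.astype(np.uint8); w=np.zeros_like(m); cv2.circle(w,near,R,1,-1); m&=w
    n,l,st,ce=cv2.connectedComponentsWithStats(m); i=1+np.argmax(st[1:,4]); return l==i
for k,cond,near,R,zz in (('large_head',(s<60)&(v>90),(246,139),32,.036),('bore',v<110,(246,139),14,.036),('small_cap',v<60,(218,222),22,.010),('tapblock',(s<60)&(v>110),(349,122),26,.028),('screw',(s>100)&(h<35),(352,122),9,.03)):
    M=comp(w2,cond,near,R); q=np.argwhere(M)[:,::-1]
    hull=cv2.convexHull(q.astype(np.int32)); (a,b),rr=cv2.minEnclosingCircle(hull)
    P=onplane(w2,hull[:,0,0],hull[:,0,1],zz)[:,:2].astype(np.float32)
    print(k,M.sum(),'circ px',round(a,1),round(b,1),round(rr,1),'world',np.round(cv2.minEnclosingCircle(P)[0],4),round(cv2.minEnclosingCircle(P)[1],4),'rect',cv2.minAreaRect(P),'z',np.percentile(C[M][:,2],[10,50,90]).round(4))
# heights: tri bore top/w2, tap top screw w1/w2
def cen(c,cond,near,R): 
    q=np.argwhere(comp(c,cond,near,R)); return q.mean(0)[::-1]
hh,ss,vv=cv2.split(cv2.cvtColor(t['pixels'],cv2.COLOR_BGR2HSV))
h1,s1,v1=cv2.split(cv2.cvtColor(w1['pixels'],cv2.COLOR_BGR2HSV))
for nm,a,b in (('bore',cen(w2,v<110,(246,139),14),cen(t,(vv<120),(275,246),6)),
  ('smallcap',cen(w2,v<60,(218,222),22),cen(t,vv<60,(299,198),14))):
    print(nm,a,b,tri(w2,a,t,b))
a=cen(w2,(s>100)&(h<35),(352,122),9); b=cen(w1,(s1>100)&(h1<35)&(v1>60),(86,165),8); print('screw',a,b,tri(w2,a,w1,b))
# small tray w1
m=((h1>100)&(h1<130)&(s1>110)).astype(np.uint8); w=np.zeros_like(m); cv2.circle(w,(267,200),80,1,-1); m&=w
cs,hi=cv2.findContours(m,cv2.RETR_CCOMP,cv2.CHAIN_APPROX_NONE)
o=max(cs,key=cv2.contourArea); P=onplane(w1,o[:,0,0],o[:,0,1],.014)[:,:2].astype(np.float32)
print('tray w1',cv2.minAreaRect(P),'zrim,floor',np.median(cloud(w1)[m>0][:,2]),cloud(w1)[222,275,2],cloud(w1)[180,263,2])
for q in cs:
    if 300<cv2.contourArea(q)<6000:
        Q=onplane(w1,q[:,0,0],q[:,0,1],.006)[:,:2].astype(np.float32); print(cv2.contourArea(q),cv2.minAreaRect(Q),cv2.fitEllipse(q)[0])
E
```

```text
large_head 2067 circ px 245.9 138.6 26.1 world [ 0.4281 -0.0611] 0.0327 rect ((0.42794302105903625, -0.06117794290184975), (0.06312529742717743, 0.06346891075372696), 80.6273193359375) z [0.0283 0.0313 0.0374]
bore 225 circ px 246.4 138.7 8.5 world [ 0.4275 -0.0606] 0.0107 rect ((0.4278460144996643, -0.06110043451189995), (0.02012556605041027, 0.019925657659769058), 80.54035186767578) z [0.029  0.0299 0.0311]
small_cap 50 circ px 216.0 230.0 12.4 world [ 0.5548 -0.1291] 0.0183 rect ((0.5584178566932678, -0.13112033903598785), (0.036275364458560944, 0.011311691254377365), 60.42247009277344) z [0.0129 0.014  0.0148]
tapblock 663 circ px 346.4 123.1 21.7 world [0.4283 0.0662] 0.0263 rect ((0.4277689754962921, 0.06805287301540375), (0.045429881662130356, 0.03332338482141495), 84.86270141601562) z [0.0273 0.0286 0.0296]
screw 63 circ px 351.6 122.0 4.8 world [0.4286 0.0729] 0.0059 rect ((0.4292302131652832, 0.07297518104314804), (0.011419481597840786, 0.009782829321920872), 80.62395477294922) z [0.0296 0.0307 0.0317]
bore [246.25777778 138.65777778] [274.27777778 245.45555556] (array([ 0.42762303, -0.06188959,  0.0343905 ]), np.float64(0.0015877541934383192))
smallcap [215.3  233.02] [298.392 197.056] (array([ 0.54095511, -0.12143223,  0.05250267]), np.float64(0.000329792179507751))
screw [351.6031746  121.87301587] [ 85.66071429 165.57142857] (array([0.42900941, 0.07318283, 0.02956746]), np.float64(0.00015052596314574937))
tray w1 ((0.5293586850166321, 0.3040179908275604), (0.1587042212486267, 0.12569691240787506), 5.048366069793701) zrim,floor 0.014657088726508227 0.004501727818252144 0.002730628592007567
1020.5 ((0.4930187463760376, 0.3007015883922577), (0.05268043652176857, 0.05128924548625946), 80.47958374023438) (263.71484375, 179.6339111328125)
918.5 ((0.493068665266037, 0.3006221652030945), (0.049336377531290054, 0.04886099323630333), 35.50313949584961) (263.64306640625, 179.59710693359375)
```

```bash
python3 -m crank '{"steps":[[[-0.78,-0.09,-1],[0,0,0]],[[-0.78,-0.09,-1],[0,0,0]],[[0,0,-1],[0,0,0]],[[0,0,-1],[0,0,0]],[[0,0,-1],[0,0,0]],[[0,0,-1],[0,0,0]],[[0,0,-1],[0,0,0]],[[0,0,-1],[0,0,0]],[[0,0,-0.8],[0,0,0]],[[0,0,-0.48],[0,0,0]]]}' 80 25
python3 -m crank '{"steps":[[[0,0,0],[0,0,0]],[[0,0,0],[0,0,0]],[[0,0,0],[0,0,0]],[[0,0,0],[0,0,0]],[[0,0,0],[0,0,0]],[[0,0,0],[0,0,0]],[[0,0,0],[0,0,0]],[[0,0,0],[0,0,0]]]}' 50 25
```

```text
time: 3.53
ee_pos: [0.4268, -0.0594, 0.0132]
eef_rot: [0.08, 0.997, -0.0, -0.002]
ft_force: [-0.4, -0.4, -0.5]
width: 0.0803
grip_force: 0.0
time: 4.2
ee_pos: [0.4288, -0.0609, 0.0163]
eef_rot: [0.082, 0.997, 0.001, 0.001]
ft_force: [-0.6, 3.4, 7.2]
width: 0.0639
grip_force: 25.0
```

```bash
python3 -m crank '{"steps":[[[0,0,0.5],[0,0,0]],[[0,0,1],[0,0,0]],[[0,0,1],[0,0,0]],[[0,0,1],[0,0,0]],[[0,-0.8,1],[0,0,0]],[[0.9,-1,1],[0,0,0]],[[1,-1,1],[0,0,0]],[[1,-1,1],[0,0,0]],[[1,-1,0.5],[0,0,0]],[[1,-1,0],[0,0,0]]]}'
python3 -m crank '{"steps":[[[1,-1,0],[0,0,0]],[[1,-1,0],[0,0,0]],[[0.8,-1,0],[0,0,0]],[[0,-0.8,0],[0,0,0]],[[0,0,0],[0,0,0]],[[0,0,0],[0,0,0]]]}'
python3 - <<'E'
from h import *
shot('wrist','w3.png')
E
```

```text
time: 5.03
ee_pos: [0.5509, -0.2058, 0.2169]
eef_rot: [0.081, 0.997, -0.0, 0.003]
ft_force: [0.4, -0.1, -1.9]
width: 0.0638
grip_force: 25.0
time: 5.53
ee_pos: [0.6176, -0.3011, 0.2127]
eef_rot: [0.083, 0.997, -0.0, -0.001]
ft_force: [0.4, -0.5, -1.9]
width: 0.0632
grip_force: 25.0
```

View pics/w3.png

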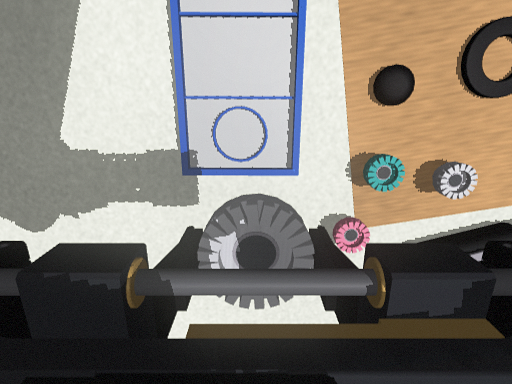

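Wrist view 3: the head is held level (255,250); ring at (240,133), cross wall at row 97; small cap (392,84), small head (457,180).

```bash
cat >> h.py <<'E'
def comp(cond,near,R):
    m=cond.astype(np.uint8); w=np.zeros_like(m); cv2.circle(w,near,R,1,-1); m&=w
    n,l,st,ce=cv2.connectedComponentsWithStats(m); i=1+np.argmax(st[1:,4]); return l==i
def hsv(c): return cv2.split(cv2.cvtColor(c['pixels'],cv2.COLOR_BGR2HSV))
def circ(c,cond,near,R,z):
    q=np.argwhere(comp(cond,near,R))[:,::-1]; hu=cv2.convexHull(q.astype(np.int32))[:,0]
    P=onplane(c,hu[:,0],hu[:,1],z)[:,:2].astype(np.float32); return np.round([*cv2.minEnclosingCircle(P)[0],cv2.minEnclosingCircle(P)[1]],4)
E
python3 - <<'E'
from h import *
c=load('w3'); h,s,v=hsv(c); C=cloud(c); t=load('top0'); ht,st,vt=hsv(t)
blue=(h>100)&(h<130)&(s>110)
print('ring',circ(c,blue,(240,133),31,.006), 'z floor',np.median(C[128:140,230:250,2]),'pocket',np.median(C[40:70,220:260,2]))
# wall line at row 97, rim line bottom ~172
for a,b in(((200,97),(285,97)),((195,172),(290,172))):
    print(onplane(c,np.array([a[0],b[0]]),np.array([a[1],b[1]]),.012).round(4))
ys=[]
for x in range(200,285):
    col=np.where(blue[85:110,x])[0]; ys.append((x,85+col.mean())) if len(col) else 0
k=np.polyfit(*np.array(ys).T,1); u=np.array([200.,285]); print('wall',onplane(c,u,np.polyval(k,u),.010).round(4))
print('smallcap',circ(c,v<60,(392,84),24,.010),'smallhead',circ(c,(s<60)&(v>100),(457,180),24,.031))
M=comp(v<60,(392,84),24); q=np.argwhere(M).mean(0)[::-1]; print('cap z depth',np.percentile(C[M][:,2],[50,90]))
Mt=comp(vt<60,(299,198),14); qt=np.argwhere(Mt).mean(0)[::-1]; print('tri cap',tri(c,q,t,qt))
M=comp((s<60)&(v>100),(457,180),24); q=np.argwhere(M).mean(0)[::-1]; print('tri shead',tri(c,q,t,np.array(blob(t,'grey',(273,148))[1])),np.percentile(C[M][:,2],[50,90]))
qr=[240,133]; print('tri ring',tri(c,qr,t,(375,186)))
E
```

```text
ring [ 0.5706 -0.3121  0.0339] z floor 0.0037670874253017683 pocket 0.003649750657685691
[[ 0.52   -0.3498  0.012 ]
 [ 0.5364 -0.2515  0.012 ]]
[[ 0.6069 -0.3759  0.012 ]
 [ 0.6268 -0.2575  0.012 ]]
wall [[ 0.5215 -0.3505  0.01  ]
 [ 0.5383 -0.2516  0.01  ]]
smallcap [ 0.5439 -0.1252  0.0236] smallhead [ 0.6653 -0.0609  0.0245]
cap z depth [0.01388722 0.01518334]
tri cap (array([ 0.54378186, -0.1259395 ,  0.01214848]), np.float64(0.00011815348049177093))
tri shead (array([ 0.66354349, -0.06445093,  0.03652033]), np.float64(0.0009205019265425963)) [0.03114106 0.03240344]
tri ring (array([ 0.56697781, -0.30993036,  0.02838814]), np.float64(0.00022708865090846086))
```

```bash
python3 -m crank '{"steps":[[[-0.94,-0.22,-1],[0,0,0]],[[-0.94,-0.22,-1],[0,0,0]],[[0,0,-1],[0,0,0]],[[0,0,-1],[0,0,0]],[[0,0,-1],[0,0,0]],[[0,0,-1],[0,0,0]],[[0,0,-0.6],[0,0,0]],[[0,0,-0.2],[0,0,0]],[[0,0,0],[0,0,0]],[[0,0,0],[0,0,0]]]}'
```

```text
time: 6.42
ee_pos: [0.5722, -0.3099, 0.0446]
eef_rot: [0.081, 0.997, 0.0, 0.001]
ft_force: [0.0, -0.4, -2.0]
width: 0.0633
grip_force: 25.0
```

```bash
python3 -m crank '{"steps":[[[-0.06,-0.08,-0.4],[0,0,0]],[[0,0,-0.3],[0,0,0]],[[0,0,-0.15],[0,0,0]],[[0,0,-0.1],[0,0,0]],[[0,0,0],[0,0,0]],[[0,0,0],[0,0,0]]]}'
```

```text
time: 6.92
ee_pos: [0.5701, -0.3124, 0.0198]
eef_rot: [0.082, 0.997, 0.0, 0.0]
ft_force: [0.7, -0.1, -1.8]
width: 0.0634
grip_force: 25.0
```

```bash
python3 -m crank '{"steps":[[[0,0,-0.04],[0,0,0]],[[0,0,0],[0,0,0]],[[0,0,0],[0,0,0]]]}'; python3 -m crank '{"steps":[[[0,0,-0.03],[0,0,0]],[[0,0,0],[0,0,0]],[[0,0,0],[0,0,0]]]}'
```

```text
time: 7.17
ee_pos: [0.5702, -0.3125, 0.0195]
eef_rot: [0.082, 0.997, 0.0, 0.0]
ft_force: [-2.7, 1.8, 4.1]
width: 0.0637
grip_force: 25.0
time: 7.42
ee_pos: [0.5703, -0.3125, 0.0195]
eef_rot: [0.082, 0.997, 0.0, 0.0]
ft_force: [-5.1, 3.1, 12.0]
width: 0.0633
grip_force: 25.0
```

```bash
python3 -m crank '{"steps":[[[0,0,0.06],[0,0,0]],[[0,0,0],[0,0,0]],[[0,0,0],[0,0,0]],[[0,0,0.5],[0,0,0]],[[0,0,1],[0,0,0]],[[0,0,1],[0,0,0]],[[0,0,1],[0,0,0]],[[0,1,1],[0,0,0]],[[0.8,1,1],[0,0,0]],[[0.8,1,1],[0,0,0]]]}' 80
python3 -m crank '{"steps":[[[0.8,1,1],[0,0,0]],[[0.8,1,0.5],[0,0,0]],[[0.8,1,0],[0,0,0]],[[0.8,1,0],[0,0,0]],[[0.8,1,0],[0,0,0]],[[0,1,0],[0,0,0]],[[0,1,0],[0,0,0]],[[0,1,0],[0,0,0]],[[0,1,0],[0,0,0]],[[0,1,0],[0,0,0]]]}'
python3 -m crank '{"steps":[[[0,1,0],[0,0,0]],[[0,0.9,0],[0,0,0]],[[0,0,0],[0,0,0]],[[0,0,0],[0,0,0]]]}'
python3 - <<'E'
from h import *
shot('wrist','w4.png')
E
```

```text
time: 8.25
ee_pos: [0.6096, -0.2374, 0.1846]
eef_rot: [0.083, 0.997, -0.0, 0.0]
ft_force: [1.7, 0.2, -0.7]
width: 0.08
grip_force: 0.0
time: 9.08
ee_pos: [0.7099, 0.0137, 0.2205]
eef_rot: [0.082, 0.997, -0.0, 0.0]
ft_force: [-0.3, -0.5, -0.1]
width: 0.0802
grip_force: 0.0
time: 9.42
ee_pos: [0.71, 0.062, 0.2201]
eef_rot: [0.08, 0.997, 0.0, 0.0]
ft_force: [0.3, -2.2, -0.1]
width: 0.0801
grip_force: 0.0
```

View pics/w4.png

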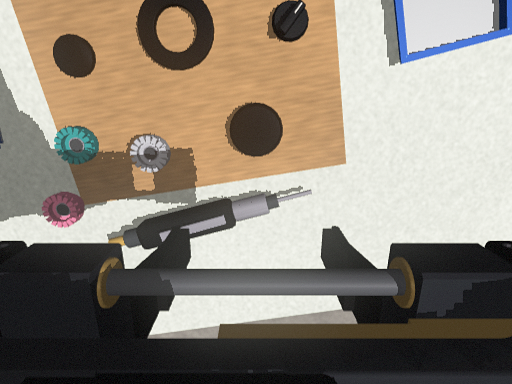

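Wrist view 4: large cap at (255,129), small head at (150,153), driver nose about (280,200), clear of the grasp.

```bash
python3 - <<'E'
from h import *
c=load('w4'); h,s,v=hsv(c); C=cloud(c); t=load('top0'); ht,st,vt=hsv(t)
print('cap',circ(c,v<75,(255,129),30,.011)); M=comp(v<75,(255,129),30); q=np.argwhere(M).mean(0)[::-1]
print(M.sum(),q,np.percentile(C[M][:,2],[10,50,90]),'tri',tri(c,q,t,np.argwhere(comp(vt<60,(219,152),18)).mean(0)[::-1]))
print('shead',circ(c,(s<60)&(v>100),(150,153),22,.03)); M2=comp((s<60)&(v>100),(150,153),22)
w=load('w3');hw,sw,vw=hsv(w); print('shead tri',tri(c,np.argwhere(M2).mean(0)[::-1],w,np.argwhere(comp((sw<60)&(vw>100),(457,180),24)).mean(0)[::-1]))
E
```

```text
cap [0.6616 0.0709 0.0326]
2190 [255.43607306 129.11643836] [0.01447294 0.01617465 0.01740311] tri (array([ 0.66296616,  0.07001883, -0.0060943 ]), np.float64(0.0016806921258670981))
shead [ 0.6668 -0.0583  0.0246]
shead tri (array([ 0.66607411, -0.05949194,  0.02900051]), np.float64(0.0013558111014398966))
```

```bash
python3 -m crank '{"steps":[[[-0.98,0.16,-1],[0,0,0]],[[-0.98,0.16,-1],[0,0,0]],[[0,0,-1],[0,0,0]],[[0,0,-1],[0,0,0]],[[0,0,-1],[0,0,0]],[[0,0,-1],[0,0,0]],[[0,0,-1],[0,0,0]],[[0,0,-0.5],[0,0,0]],[[0,0,0],[0,0,0]],[[0,0,0],[0,0,0]]]}' 80
```

```text
time: 10.3
ee_pos: [0.6613, 0.067, 0.0326]
eef_rot: [0.082, 0.997, -0.0, -0.0]
ft_force: [0.8, 0.3, -0.1]
width: 0.0798
grip_force: 0.0
```

```bash
python3 -m crank '{"steps":[[[0,0.1,-0.5],[0,0,0]],[[0,0,-0.35],[0,0,0]],[[0,0,-0.17],[0,0,0]],[[0,0,-0.1],[0,0,0]],[[0,0,0],[0,0,0]],[[0,0,0],[0,0,0]]]}' 80
python3 -m crank '{"steps":[[[0,0,0],[0,0,0]],[[0,0,0],[0,0,0]],[[0,0,0],[0,0,0]],[[0,0,0],[0,0,0]],[[0,0,0],[0,0,0]],[[0,0,0],[0,0,0]]]}' 50 30
```

```text
time: 10.8
ee_pos: [0.6612, 0.0706, 0.0043]
eef_rot: [0.082, 0.997, 0.0, 0.0]
ft_force: [0.5, -0.3, -0.2]
width: 0.0799
grip_force: 0.0
time: 11.3
ee_pos: [0.6612, 0.0707, 0.0044]
eef_rot: [0.082, 0.997, 0.0, 0.0]
ft_force: [-0.5, 0.6, 2.9]
width: 0.0639
grip_force: 30.0
```

```bash
python3 -m crank '{"steps":[[[0,0,0.3],[0,0,0]],[[0,0,0.7],[0,0,0]],[[0,0,1],[0,0,0]],[[0,0,1],[0,0,0]],[[0,0,1],[0,0,0]],[[0,0,0],[0,0,0]]]}'
python3 - <<'E'
from h import *
shot('wrist','w5.png')
E
```

```text
time: 11.8
ee_pos: [0.6636, 0.0706, 0.1098]
eef_rot: [0.082, 0.997, 0.001, 0.003]
ft_force: [1.4, -0.1, -1.0]
width: 0.064
grip_force: 30.0
```

View pics/w5.png

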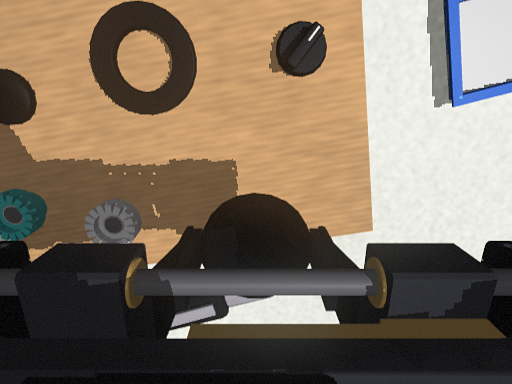

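Wrist view 5: the cap is held level and centred (256,245). It goes to the wide pocket at (0.485,-0.2975).

```bash
python3 -m crank '{"steps":[[[-0.4,-0.8,0],[0,0,0]],[[-0.5,-1,0],[0,0,0]],[[-0.5,-1,0],[0,0,0]],[[-0.5,-1,0],[0,0,0]],[[-0.5,-1,0],[0,0,0]],[[-0.5,-1,0],[0,0,0]],[[-0.5,-1,0],[0,0,0]],[[-0.5,-1,0],[0,0,0]],[[-0.5,-1,0],[0,0,0]],[[-0.5,-1,0],[0,0,0]]]}'
python3 -m crank '{"steps":[[[-0.5,-1,0],[0,0,0]],[[-0.5,-1,0],[0,0,0]],[[-0.5,-1,0],[0,0,0]],[[-0.5,-1,0],[0,0,0]],[[-0.25,-0.9,-0.5],[0,0,0]],[[0,0,-1],[0,0,0]],[[0,0,-1],[0,0,0]],[[0,0,-0.4],[0,0,0]],[[0,0,0],[0,0,0]],[[0,0,0],[0,0,0]]]}'
```

```text
time: 12.68
ee_pos: [0.537, -0.1751, 0.1031]
eef_rot: [0.082, 0.997, 0.0, -0.001]
ft_force: [0.5, -0.6, -2.2]
width: 0.0642
grip_force: 30.0
time: 13.52
ee_pos: [0.482, -0.2966, 0.0314]
eef_rot: [0.082, 0.997, 0.0, -0.001]
ft_force: [0.0, -0.9, -1.3]
width: 0.0642
grip_force: 30.0
```

```bash
python3 -m crank '{"steps":[[[0.1,0,-0.4],[0,0,0]],[[0,0,-0.3],[0,0,0]],[[0,0,-0.14],[0,0,0]],[[0,0,-0.06],[0,0,0]],[[0,0,0],[0,0,0]],[[0,0,0],[0,0,0]]]}'; python3 -m crank '{"steps":[[[0,0,-0.04],[0,0,0]],[[0,0,0],[0,0,0]],[[0,0,0],[0,0,0]]]}'
```

```text
time: 14.02
ee_pos: [0.4849, -0.297, 0.0093]
eef_rot: [0.082, 0.997, -0.0, 0.0]
ft_force: [-0.1, -0.4, -1.5]
width: 0.0641
grip_force: 30.0
time: 14.27
ee_pos: [0.4849, -0.2969, 0.0082]
eef_rot: [0.082, 0.997, 0.0, 0.0]
ft_force: [-0.1, -0.3, -1.4]
width: 0.0642
grip_force: 30.0
```

```bash
python3 -m crank '{"steps":[[[0,0,-0.04],[0,0,0]],[[0,0,0],[0,0,0]],[[0,0,0],[0,0,0]]]}'
```

```text
time: 14.52
ee_pos: [0.485, -0.2969, 0.0073]
eef_rot: [0.082, 0.997, 0.0, 0.0]
ft_force: [0.1, 0.8, 1.6]
width: 0.0641
grip_force: 30.0
```

```bash
python3 -m crank '{"steps":[[[0,0,0.04],[0,0,0]],[[0,0,0],[0,0,0]],[[0,0,0],[0,0,0]],[[0,0,0.5],[0,0,0]],[[0,0,1],[0,0,0]],[[0,0,1],[0,0,0]],[[0,0,1],[0,0,0]]]}' 78
python3 - <<'E'
from h import *
c=load('w2'); C=cloud(c); M=comp((C[...,2]>.008),(342,121),50); P=C[M][:,:2].astype(np.float32)
print(M.sum(),cv2.minAreaRect(P))
T=comp((C[...,2]>.0255)&(C[...,2]<.033),(350,122),24); Q=C[T][:,:2].astype(np.float32); print(T.sum(),cv2.minAreaRect(Q),Q.mean(0))
d=np.array([-.087,-.996]); 
for k in (M,T):
    X=C[k][:,:2]; X=X-[.429,.0732]; p=X@d; q=X@np.array([-d[1],d[0]]); print('along',np.percentile(p,[1,99]))
    for a in np.arange(-.04,.06,.006):
        z=q[(p>a)&(p<a+.006)]; 
        if len(z)>3: print(round(a,3),len(z),z.min().round(4),z.max().round(4),((z.min()+z.max())/2).round(4))
print(monitor.read_state()['joint_positions'].round(2),monitor.read_state()['ee_pos'])
E
```

```text
time: 15.1
ee_pos: [0.4845, -0.2971, 0.0974]
eef_rot: [0.082, 0.997, -0.0, -0.0]
ft_force: [0.3, 0.1, 0.5]
width: 0.0778
grip_force: 0.0
1031 ((0.4210188090801239, 0.027676183730363846), (0.15273039042949677, 0.03408394008874893), 75.32731628417969)
738 ((0.42842137813568115, 0.0677238255739212), (0.04694780707359314, 0.03193148970603943), 81.16648864746094) [0.4282933  0.06676754]
along [-0.02857352  0.04634705]
-0.034 14 -0.0031 0.0057 0.0013
-0.028 42 -0.0062 0.009 0.0014
-0.022 46 -0.0106 0.0116 0.0005
-0.016 93 -0.011 0.0127 0.0009
-0.01 95 -0.0113 0.0121 0.0004
-0.004 97 -0.0116 0.0119 0.0001
0.002 98 -0.0118 0.0114 -0.0002
0.008 90 -0.0118 0.0119 0.0
0.014 97 -0.0121 0.0118 -0.0001
0.02 104 -0.0174 0.0112 -0.0031
0.026 162 -0.0176 0.0161 -0.0008
0.032 43 -0.0078 0.0051 -0.0014
0.038 27 -0.0047 0.0019 -0.0014
0.044 19 -0.005 0.0013 -0.0018
along [-0.01709861  0.02874059]
-0.022 23 -0.0106 0.0116 0.0005
-0.016 93 -0.011 0.0127 0.0009
-0.01 92 -0.0113 0.0121 0.0004
-0.004 89 -0.0108 0.0119 0.0005
0.002 92 -0.0111 0.0114 0.0002
0.008 89 -0.0116 0.0119 0.0002
0.014 97 -0.0121 0.0118 -0.0001
0.02 103 -0.0174 0.0112 -0.0031
0.026 60 -0.0175 0.0145 -0.0015
[-0.11  0.37  0.7   1.79 -0.27  1.08  2.09] [ 0.48450621 -0.29706066  0.09737747]
```

```bash
python3 -m crank '{"steps":[[[-0.15,0.6,0.2],[0,0,-0.98]],[[-0.15,0.9,0],[0,0,-0.98]],[[-0.15,0.9,0],[0,0,-0.98]],[[-0.15,0.9,0],[0,0,-0.98]],[[-0.15,0.9,0],[0,0,-0.98]],[[-0.15,0.9,0],[0,0,-0.98]],[[-0.15,0.9,0],[0,0,-0.98]],[[-0.15,0.9,0],[0,0,-0.98]],[[-0.15,0.9,0],[0,0,-0.98]],[[-0.15,0.9,0],[0,0,-0.98]]]}' 60
python3 -m crank '{"steps":[[[-0.15,0.9,0],[0,0,-0.98]],[[-0.15,0.9,0],[0,0,-0.98]],[[-0.15,0.9,0],[0,0,-0.98]],[[-0.15,0.9,0],[0,0,-0.98]],[[-0.1,0.9,0],[0,0,-0.98]],[[0,0.9,0],[0,0,-0.98]],[[0,0.6,0],[0,0,-0.98]],[[0,0,0],[0,0,-0.98]],[[0,0,0],[0,0,0]],[[0,0,0],[0,0,0]]]}'
python3 -c "
from h import *
s=monitor.read_state(); q=s['eef_rot']; print(2*np.degrees(np.arctan2(q[1],q[0]))-90, s['joint_positions'].round(2)); shot('wrist','w6.png')"
```

```text
time: 15.93
ee_pos: [0.4472, -0.0785, 0.1014]
eef_rot: [0.49, 0.872, 0.0, 0.0]
ft_force: [-0.2, 0.1, 0.2]
width: 0.06
grip_force: 0.0
time: 16.77
ee_pos: [0.43, 0.0703, 0.1011]
eef_rot: [0.752, 0.66, 0.0, 0.0]
ft_force: [0.2, 0.3, 0.8]
width: 0.0597
grip_force: 0.0
-7.452173334428309 [-0.85  0.01  0.59  2.11 -0.    1.03 -0.38]
```

View pics/w6.png

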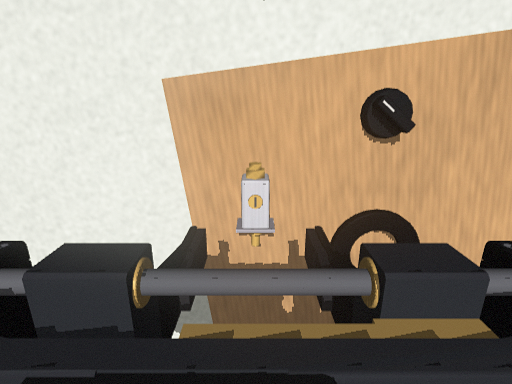

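Wrist view 6: the tap lies straight up the picture at (256,203), centred between the fingers and well aligned.

```bash
python3 -m crank '{"steps":[[[-0.05,0,-0.8],[0,0,0]],[[0,0,-1],[0,0,0]],[[0,0,-1],[0,0,0]],[[0,0,-0.5],[0,0,0]],[[0,0,-0.2],[0,0,0]],[[0,0,0],[0,0,0]],[[0,0,0],[0,0,0]]]}' 50
python3 -m crank '{"steps":[[[0,0,0],[0,0,0]],[[0,0,0],[0,0,0]],[[0,0,0],[0,0,0]],[[0,0,0],[0,0,0]],[[0,0,0],[0,0,0]],[[0,0,0],[0,0,0]],[[0,0,0],[0,0,0]]]}' 15 30
```

```text
time: 17.4
ee_pos: [0.429, 0.0703, 0.0137]
eef_rot: [0.752, 0.659, 0.0, 0.0]
ft_force: [-0.3, -0.1, 0.2]
width: 0.0501
grip_force: 0.0
time: 17.98
ee_pos: [0.4288, 0.0708, 0.0133]
eef_rot: [0.752, 0.659, 0.0, 0.0]
ft_force: [-1.3, -0.2, 5.3]
width: 0.0241
grip_force: 30.0
```

```bash
python3 -m crank '{"steps":[[[0,0,0.3],[0,0,0]],[[0,0,0.8],[0,0,0]],[[0,0,1],[0,0,0]],[[0.2,-0.5,1],[0,0,-0.24]],[[0.3,-1,0],[0,0,-0.24]],[[0.3,-1,0],[0,0,0]],[[0.2,-1,0],[0,0,0]],[[0,-1,0],[0,0,0]],[[0,-1,0],[0,0,0]],[[0,-1,0],[0,0,0]]]}'
python3 -m crank '{"steps":[[[0,-1,0],[0,0,0]],[[0,-1,0],[0,0,0]],[[-0.3,-1,0],[0,0,0]],[[-0.3,-1,0],[0,0,0]],[[-0.3,-1,0],[0,0,0]],[[-0.3,-1,0],[0,0,0]],[[-0.3,-1,0],[0,0,0]],[[-0.2,-0.7,0],[0,0,0]],[[0,0,0],[0,0,0]],[[0,0,0],[0,0,0]]]}'
python3 -c "
from h import *
s=monitor.read_state(); q=s['eef_rot']; print(2*np.degrees(np.arctan2(q[1],q[0]))-90, s['joint_positions'].round(2)); shot('wrist','w7.png')"
```

```text
time: 18.82
ee_pos: [0.4532, -0.0931, 0.0909]
eef_rot: [0.766, 0.643, 0.0, -0.0]
ft_force: [0.1, 0.2, -1.2]
width: 0.0237
grip_force: 30.0
time: 19.65
ee_pos: [0.4103, -0.285, 0.0907]
eef_rot: [0.767, 0.642, -0.0, -0.0]
ft_force: [0.4, 1.1, -1.6]
width: 0.0235
grip_force: 30.0
-10.11998218479863 [-0.28  0.24  0.9   1.98 -0.22  1.02  0.54]
```

View pics/w7.png

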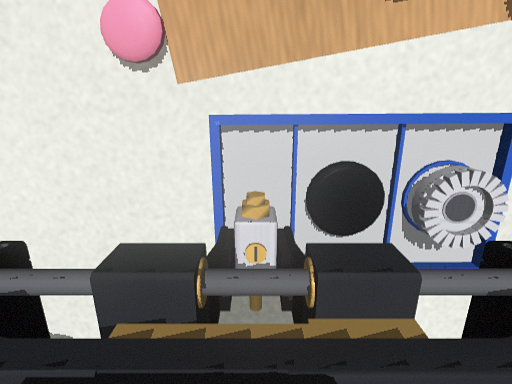

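Wrist view 7: the held tap (256,235) is centred over the narrow pocket (220–294); the large cap (345,198) and head (460,207) sit well in their pockets.

```bash
python3 -m crank '{"steps":[[[0,0,-0.8],[0,0,0.06]],[[0,0,-1],[0,0,0]],[[0,0,-0.6],[0,0,0]],[[0,0,-0.35],[0,0,0]],[[0,0,-0.1],[0,0,0]],[[0,0,0],[0,0,0]],[[0,0,0],[0,0,0]]]}'
python3 -m crank '{"steps":[[[0,0,-0.06],[0,0,0]],[[0,0,0],[0,0,0]],[[0,0,0],[0,0,0]]]}'
```

```text
time: 20.28
ee_pos: [0.4117, -0.2843, 0.0201]
eef_rot: [0.764, 0.645, 0.0, 0.0]
ft_force: [-0.5, 0.6, -1.2]
width: 0.024
grip_force: 30.0
time: 20.53
ee_pos: [0.4114, -0.2844, 0.0183]
eef_rot: [0.764, 0.645, 0.0, 0.0]
ft_force: [0.6, 0.1, -0.2]
width: 0.0236
grip_force: 30.0
```

```bash
python3 -m crank '{"steps":[[[0,0,-0.04],[0,0,0]],[[0,0,0],[0,0,0]],[[0,0,0],[0,0,0]]]}';python3 -m crank '{"steps":[[[0,0,-0.03],[0,0,0]],[[0,0,0],[0,0,0]],[[0,0,0],[0,0,0]]]}'
```

```text
time: 20.78
ee_pos: [0.4111, -0.2843, 0.0168]
eef_rot: [0.764, 0.645, 0.0, 0.0]
ft_force: [0.1, -0.1, -1.4]
width: 0.0239
grip_force: 30.0
time: 21.03
ee_pos: [0.4111, -0.2844, 0.0164]
eef_rot: [0.764, 0.645, 0.0, -0.0]
ft_force: [-1.6, 1.9, 6.1]
width: 0.0239
grip_force: 30.0
```

```bash
python3 -m crank '{"steps":[[[0,0,0.04],[0,0,0]],[[0,0,0],[0,0,0]],[[0,0,0],[0,0,0]],[[0,0,0.6],[0,0,0]],[[0,0,1],[0,0,0]],[[0,0,1],[0,0,0]],[[0.3,0.2,1],[0,0,1]],[[0.6,0.5,0],[0,0,1]],[[0.6,0.5,0],[0,0,1]],[[0.6,0.5,0],[0,0,1]]]}' 36
python3 -m crank '{"steps":[[[0.6,0.5,0],[0,0,1]],[[0.6,0.5,0],[0,0,1]],[[0.6,0.5,0],[0,0,1]],[[0.6,0.5,0],[0,0,1]],[[0.6,0.5,0],[0,0,1]],[[0.6,0.5,0],[0,0,1]],[[0.6,0.5,0],[0,0,1]],[[0.6,0.5,0],[0,0,1]],[[0.6,0.5,0],[0,0,1]],[[0.6,0.5,0],[0,0,1]]]}' 60
python3 -m crank '{"steps":[[[0.6,0.5,0],[0,0,1]],[[0.6,0.5,0],[0,0,1]],[[0.6,0.5,0],[0,0,1]],[[0.3,0.8,0],[0,0,1]],[[0,0,0],[0,0,1]],[[0,0,0],[0,0,1]],[[0,0,0],[0,0,0]],[[0,0,0],[0,0,0]]]}'
python3 -c "
from h import *
s=monitor.read_state(); q=s['eef_rot']; print(2*np.degrees(np.arctan2(q[1],q[0]))-90, s['joint_positions'].round(2)); shot('top','t2.png'); shot('wrist','w8.png')"
```

```text
time: 21.87
ee_pos: [0.4645, -0.2412, 0.1076]
eef_rot: [0.639, 0.769, 0.001, 0.0]
ft_force: [-0.2, 0.5, -0.2]
width: 0.0358
grip_force: 0.0
time: 22.7
ee_pos: [0.6142, -0.1161, 0.1068]
eef_rot: [0.254, 0.967, 0.0, -0.0]
ft_force: [0.1, 0.2, 0.2]
width: 0.0597
grip_force: 0.0
time: 23.37
ee_pos: [0.6659, -0.0596, 0.1068]
eef_rot: [-0.001, 1.0, 0.0, -0.0]
ft_force: [0.4, -0.6, 0.5]
width: 0.0599
grip_force: 0.0
90.14611541832804 [-0.28  0.53  0.42  1.49 -0.23  1.17  1.75]
```

View pics/w8.png

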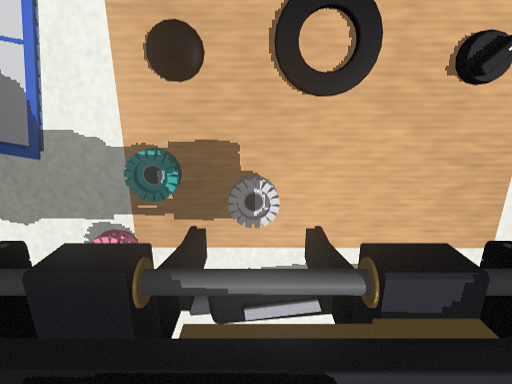

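Wrist view 8: small head at (254,201), turquoise decoy at (152,174), small cap at (174,50).

```bash
python3 - <<'E'
from h import *
c=load('w8'); h,s,v=hsv(c)
# hide turquoise by saturation
m=(s<60)&(v>90)
print('shead',circ(c,m,(254,201),30,.030), 'turq',circ(c,(h>80)&(h<100)&(s>100),(152,174),32,.03),'cap',circ(c,v<75,(174,50),34,.009))
w=load('w4');hw,sw,vw=hsv(w)
a=np.argwhere(comp(v<70,(254,203),14)).mean(0)[::-1]; b=np.argwhere(comp(vw<75,(150,153),9)).mean(0)[::-1]; print('bore tri',a,b,tri(c,a,w,b))
E
```

```text
shead [ 0.6658 -0.06    0.0239] turq [ 0.6423 -0.1458  0.0231] cap [ 0.5443 -0.1237  0.0234]
bore tri [250.14423077 201.27884615] [150.69642857 155.58928571] (array([ 0.67087895, -0.06365427,  0.01473305]), np.float64(0.0010645419218049343))
```

```bash
python3 -m crank '{"steps":[[[0,0,-0.8],[0,0,0]],[[0,0,-1],[0,0,0]],[[0,0,-1],[0,0,0]],[[0,0,-0.6],[0,0,0]],[[0,0,-0.25],[0,0,0]],[[0,0,-0.1],[0,0,0]],[[0,0,0],[0,0,0]],[[0,0,0],[0,0,0]]]}' 60
python3 -m crank '{"steps":[[[0,0,0],[0,0,0]],[[0,0,0],[0,0,0]],[[0,0,0],[0,0,0]],[[0,0,0],[0,0,0]],[[0,0,0],[0,0,0]],[[0,0,0],[0,0,0]],[[0,0,0],[0,0,0]]]}' 32 20
```

```text
time: 24.13
ee_pos: [0.6668, -0.0595, 0.0145]
eef_rot: [-0.002, 1.0, -0.0, 0.001]
ft_force: [-0.1, 0.1, 0.6]
width: 0.0602
grip_force: 0.0
time: 24.72
ee_pos: [0.6664, -0.0595, 0.0139]
eef_rot: [-0.003, 1.0, 0.0, 0.0]
ft_force: [-1.6, -0.0, 5.5]
width: 0.0435
grip_force: 20.0
```

```bash
python3 -m crank '{"steps":[[[0,0,0.3],[0,0,0]],[[0,0,0.8],[0,0,0]],[[0,0,1],[0,0,0]],[[-0.2,0.5,1],[0,0,0]],[[-0.5,1,0.5],[0,0,1]],[[-0.5,1,0],[0,0,0]],[[-0.5,1,0],[0,0,0]],[[-0.5,1,0],[0,0,0]],[[-0.5,1,0],[0,0,0]],[[-0.5,1,0],[0,0,0]]]}'
python3 -m crank '{"steps":[[[-0.5,1,0],[0,0,0]],[[-0.5,1,0],[0,0,0]],[[-0.5,1,0],[0,0,0]],[[-0.5,1,0],[0,0,0]],[[-0.5,1,0],[0,0,0]],[[-0.5,1,0],[0,0,0]],[[-0.5,1,0],[0,0,0]],[[-0.24,0.9,0],[0,0,0]],[[0,0,0],[0,0,0]],[[0,0,0],[0,0,0]]]}'
python3 -m crank '{"steps":[[[0,0,-0.8],[0,0,0]],[[0,0,-1],[0,0,0]],[[0,0,-0.6],[0,0,0]],[[0,0,0],[0,0,0]],[[0,0,0],[0,0,0]]]}'
```

```text
time: 25.55
ee_pos: [0.5851, 0.1043, 0.1035]
eef_rot: [-0.046, 0.999, 0.0, -0.0]
ft_force: [0.6, 1.4, -1.1]
width: 0.0433
grip_force: 20.0
time: 26.38
ee_pos: [0.4917, 0.302, 0.1033]
eef_rot: [-0.048, 0.999, 0.0, -0.0]
ft_force: [0.1, -0.6, -0.6]
width: 0.0434
grip_force: 20.0
time: 26.8
ee_pos: [0.4927, 0.2992, 0.0431]
eef_rot: [-0.046, 0.999, -0.001, -0.001]
ft_force: [0.7, 0.2, 0.0]
width: 0.0432
grip_force: 20.0
```

```bash
python3 -m crank '{"steps":[[[0,0,-0.5],[0,0,0]],[[0,0,-0.3],[0,0,0]],[[0,0,-0.15],[0,0,0]],[[0,0,0],[0,0,0]],[[0,0,0],[0,0,0]]]}'
python3 -m crank '{"steps":[[[0,0,-0.05],[0,0,0]],[[0,0,0],[0,0,0]],[[0,0,0],[0,0,0]]]}'
```

```text
time: 27.22
ee_pos: [0.4925, 0.3006, 0.0195]
eef_rot: [-0.046, 0.999, -0.0, -0.0]
ft_force: [-0.2, 0.5, -0.4]
width: 0.0436
grip_force: 20.0
time: 27.47
ee_pos: [0.4927, 0.3008, 0.0185]
eef_rot: [-0.046, 0.999, 0.0, 0.0]
ft_force: [-0.2, -0.9, 0.2]
width: 0.0433
grip_force: 20.0
```

```bash
python3 -m crank '{"steps":[[[0,0,-0.05],[0,0,0]],[[0,0,0],[0,0,0]],[[0,0,0],[0,0,0]]]}'
python3 -m crank '{"steps":[[[0,0,-0.03],[0,0,0]],[[0,0,0],[0,0,0]],[[0,0,0],[0,0,0]]]}'
```

```text
time: 27.72
ee_pos: [0.4925, 0.3006, 0.017]
eef_rot: [-0.046, 0.999, 0.0, -0.0]
ft_force: [-0.7, -0.2, -1.0]
width: 0.0437
grip_force: 20.0
time: 27.97
ee_pos: [0.4926, 0.3008, 0.0169]
eef_rot: [-0.046, 0.999, 0.0, 0.0]
ft_force: [-2.1, -1.4, 5.8]
width: 0.0432
grip_force: 20.0
```

```bash
python3 -m crank '{"steps":[[[0,0,0.04],[0,0,0]],[[0,0,0],[0,0,0]],[[0,0,0],[0,0,0]],[[0,0,0.6],[0,0,0]],[[0,0,1],[0,0,0]],[[0,0,1],[0,0,0]],[[0.2,-0.4,1],[0,0,0]],[[0.2,-1,0],[0,0,0]],[[0.2,-1,0],[0,0,0]],[[0.2,-1,0],[0,0,0]]]}' 58
python3 -m crank '{"steps":[[[0.2,-1,0],[0,0,0]],[[0.2,-1,0],[0,0,0]],[[0.2,-1,0],[0,0,0]],[[0.2,-1,0],[0,0,0]],[[0.2,-1,0],[0,0,0]],[[0.2,-1,0],[0,0,0]],[[0.06,-1,0],[0,0,0]],[[0,-1,0],[0,0,0]],[[0,-1,0],[0,0,0]],[[0,-1,0],[0,0,0]]]}'
python3 -m crank '{"steps":[[[0,-1,0],[0,0,0]],[[0,-1,0],[0,0,0]],[[0,-1,0],[0,0,0]],[[0,-0.6,0],[0,0,0]],[[0,0,0],[0,0,0]],[[0,0,0],[0,0,0]]]}'
python3 -c "
from h import *
c=shot('wrist','w9.png'); h,s,v=hsv(c)"
```

```text
time: 28.8
ee_pos: [0.5129, 0.215, 0.1078]
eef_rot: [-0.047, 0.999, 0.0, 0.0]
ft_force: [-0.4, -0.2, -1.5]
width: 0.0581
grip_force: 0.0
time: 29.63
ee_pos: [0.544, -0.0356, 0.1073]
eef_rot: [-0.046, 0.999, 0.0, 0.0]
ft_force: [-0.7, 0.0, 0.5]
width: 0.0585
grip_force: 0.0
time: 30.13
ee_pos: [0.5439, -0.125, 0.1072]
eef_rot: [-0.045, 0.999, 0.0, -0.0]
ft_force: [0.1, -0.5, -0.8]
width: 0.0582
grip_force: 0.0
```

View pics/w9.png

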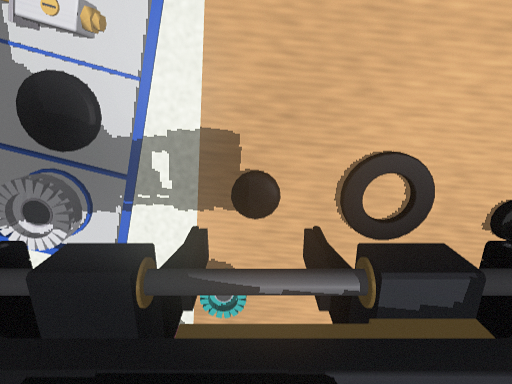

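Wrist view 9: the small cap (256,194) is centred between the fingers; the ring cap (387,195) is clear.

```bash
python3 -m crank '{"steps":[[[0,0,-0.8],[0,0,0]],[[0,0,-1],[0,0,0]],[[0,0,-1],[0,0,0]],[[0,0,-0.5],[0,0,0]],[[0,0,0],[0,0,0]],[[0,0,0],[0,0,0]]]}' 58
python3 -m crank '{"steps":[[[0,0,-0.4],[0,0,0]],[[0,0,-0.25],[0,0,0]],[[0,0,-0.1],[0,0,0]],[[0,0,0],[0,0,0]],[[0,0,0],[0,0,0]]]}'
```

```text
time: 30.68
ee_pos: [0.5441, -0.1237, 0.0249]
eef_rot: [-0.047, 0.999, 0.0, -0.0]
ft_force: [0.4, -0.7, 0.2]
width: 0.0581
grip_force: 0.0
time: 31.1
ee_pos: [0.5441, -0.1244, 0.0062]
eef_rot: [-0.046, 0.999, 0.0, 0.0]
ft_force: [1.0, 0.1, 0.2]
width: 0.0579
grip_force: 0.0
```

```bash
python3 -m crank '{"steps":[[[0,0,-0.07],[0,0,0]],[[0,0,0],[0,0,0]]]}'
python3 -m crank '{"steps":[[[0,0,0],[0,0,0]],[[0,0,0],[0,0,0]],[[0,0,0],[0,0,0]],[[0,0,0],[0,0,0]],[[0,0,0],[0,0,0]],[[0,0,0],[0,0,0]]]}' 34 25
```

```text
time: 31.27
ee_pos: [0.5442, -0.1243, 0.0044]
eef_rot: [-0.046, 0.999, 0.0, 0.0]
ft_force: [-0.7, 0.2, 0.0]
width: 0.0579
grip_force: 0.0
time: 31.77
ee_pos: [0.5441, -0.1244, 0.0044]
eef_rot: [-0.046, 0.999, 0.0, 0.0]
ft_force: [-0.1, 0.5, 1.2]
width: 0.0445
grip_force: 25.0
```

```bash
python3 -m crank '{"steps":[[[0,0,0.3],[0,0,0]],[[0,0,0.7],[0,0,0]],[[0,0,1],[0,0,0]],[[0,0,1],[0,0,0]],[[0,0.5,1],[0,0,0]],[[0,1,0],[0,0,0]],[[0,1,0],[0,0,0]],[[0,1,0],[0,0,0]],[[0,1,0],[0,0,0]],[[0,1,0],[0,0,0]]]}'
python3 -m crank '{"steps":[[[0.1,1,0],[0,0,0]],[[0.1,1,0],[0,0,0]],[[0.1,1,0],[0,0,0]],[[0.1,1,0],[0,0,0]],[[0.1,1,0],[0,0,0]],[[0.1,1,0],[0,0,0]],[[0.1,1,0],[0,0,0]],[[0.1,1,0],[0,0,0]],[[0.06,1,0],[0,0,0]],[[0,1,0],[0,0,0]]]}'
python3 -m crank '{"steps":[[[0,1,0],[0,0,0]],[[0,0.75,0],[0,0,0]],[[0,0,-0.6],[0,0,0]],[[0,0,-1],[0,0,0]],[[0,0,-1],[0,0,0]],[[0,0,-0.5],[0,0,0]],[[0,0,0],[0,0,0]],[[0,0,0],[0,0,0]]]}'
```

```text
time: 32.6
ee_pos: [0.5438, 0.0143, 0.1049]
eef_rot: [-0.046, 0.999, 0.0, 0.0]
ft_force: [0.2, -0.0, -0.6]
width: 0.0445
grip_force: 25.0
time: 33.43
ee_pos: [0.5656, 0.2642, 0.1047]
eef_rot: [-0.046, 0.999, -0.0, 0.0]
ft_force: [-0.3, -0.4, -0.1]
width: 0.0444
grip_force: 25.0
time: 34.1
ee_pos: [0.5655, 0.3067, 0.0271]
eef_rot: [-0.046, 0.999, -0.0, -0.0]
ft_force: [0.2, -0.9, 0.2]
width: 0.0442
grip_force: 25.0
```

```bash
python3 -m crank '{"steps":[[[0,0,-0.4],[0,0,0]],[[0,0,-0.2],[0,0,0]],[[0,0,-0.1],[0,0,0]],[[0,0,0],[0,0,0]],[[0,0,0],[0,0,0]]]}'
python3 -m crank '{"steps":[[[0,0,-0.05],[0,0,0]],[[0,0,0],[0,0,0]],[[0,0,0],[0,0,0]]]}'
```

```text
time: 34.52
ee_pos: [0.5657, 0.307, 0.0095]
eef_rot: [-0.046, 0.999, 0.0, 0.0]
ft_force: [-0.8, -0.8, -0.7]
width: 0.0446
grip_force: 25.0
time: 34.77
ee_pos: [0.5656, 0.307, 0.0082]
eef_rot: [-0.046, 0.999, 0.0, 0.0]
ft_force: [0.4, -0.2, -1.2]
width: 0.044
grip_force: 25.0
```

```bash
python3 -m crank '{"steps":[[[0,0,-0.04],[0,0,0]],[[0,0,0],[0,0,0]],[[0,0,0],[0,0,0]]]}'
```

```text
time: 35.02
ee_pos: [0.5658, 0.3071, 0.0074]
eef_rot: [-0.046, 0.999, 0.0, 0.0]
ft_force: [-1.5, 0.4, 3.0]
width: 0.0444
grip_force: 25.0
```

```bash
python3 -m crank '{"steps":[[[0,0,0.04],[0,0,0]],[[0,0,0],[0,0,0]],[[0,0,0],[0,0,0]],[[0,0,0.6],[0,0,0]],[[0,0,1],[0,0,0]],[[0,0,1],[0,0,0]],[[0,0,1],[0,0,0]],[[0,0,1],[0,0,0]],[[0.5,0,1],[0,0,0]],[[1,0,1],[0,0,0]]]}' 56
python3 -m crank '{"steps":[[[1,0,1],[0,0,0]],[[1,0,0.5],[0,0,0]],[[0.5,0,0],[0,0,0]],[[0,0,0],[0,0,0]],[[0,0,0],[0,0,0]]]}'
python3 -c "
from h import *
a=shot('wrist','w10.png')['pixels'];b=shot('scene','s2.png')['pixels']
cv2.imwrite('pics/fin.png',np.hstack([cv2.resize(a[:260],(400,260)),cv2.resize(b,(400,300))[:260]]))"
```

```text
time: 35.85
ee_pos: [0.6015, 0.3081, 0.1748]
eef_rot: [-0.048, 0.999, 0.001, -0.001]
ft_force: [0.4, 1.6, 0.2]
width: 0.056
grip_force: 0.0
time: 36.27
ee_pos: [0.6656, 0.3065, 0.2096]
eef_rot: [-0.046, 0.999, -0.0, -0.0]
ft_force: [-0.2, 0.1, -1.2]
width: 0.0561
grip_force: 0.0
```

View pics/fin.png

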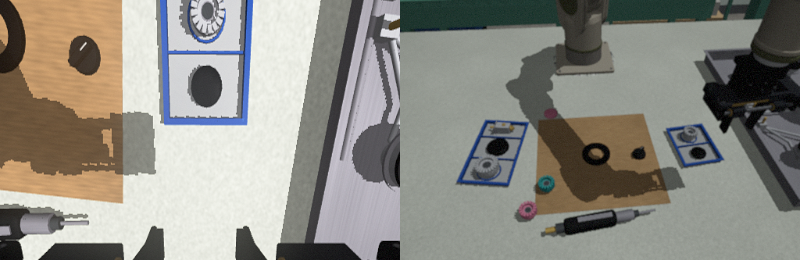

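The last views show all five parts in their pockets and the bystanders where they were. At each set-down the contact height matched the tray floor, within about a millimetre.

```bash
python3 -c "
from h import *
print(ticket.close_job())"
```

```text
the job is handed in; nothing more can be done
None
```

Both burner kits are made up and the job is handed in at about 36 s: all five parts stand or lie in their pockets, nothing was dropped, and the ring cap, knob and screwdriver were left where they were.

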